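# Zero the leak tester and start the filter plug in its thread

## Task

Zero the leak tester: turn its small knob until the gauge needle stands on the zero mark. Then find the thread of the black plug on the filter pot: turn it backward (anticlockwise from above), never forward yet, a stroke at a time, letting it settle between strokes, until it drops over the thread's start; from there turn it one full turn forward (clockwise) and finish with the gripper still closed on the plug, holding it still. Leave the zero setting and the things standing around as they are.

Things in the scene. Friction and masses are not known exactly. Their poses are not given: they have to be found in the camera images.
- console: Leak tester, a fixed cream box 150 (x) x 210 (y) x 55 mm high. Origin: centre of its underside, z up. Stands somewhere on the bench, turned by up to 0.4 rad, to the left or the right of the filter pot. In its top, at y = +50 mm, lies a round gauge of 92 mm diameter (face 61 mm above the bench); at y = -60 mm stands the zero knob.
- knob_top (a point): Centre of the top of the zero knob: a black upright round knob, 36 mm diameter, 29 mm high, top 88 mm above the bench, with a white line on its top. Can be gripped from above at any yaw.
- zero_knob (a joint): Angle of the zero knob, rad, positive clockwise seen from above, range -1.8 to 1.8. The gauge needle turns with it one to one in the same sense; 0 = needle on the zero mark. Starts at 0.5 to 1.3, so it must be turned anticlockwise by that angle. It stays where it is left; light friction of 0.03 N m.
- needle_tip (a point): Tip of the black gauge needle, 34 mm from the gauge's centre, just above the white face.
- zero_mark (a point): The zero mark, the long thick black tick on the gauge's +x side (console frame), 34 mm from the gauge's centre; the fine ticks are 0.2 rad apart.
- pot: Filter pot, a fixed aluminium cylinder 88 mm diameter, 38 mm high, on a flange 116 mm across and 8 mm high, with two short brass pipe stubs on either side (along x, reaching 72 mm from the axis at 13 to 27 mm height). On it stands the threaded boss, 44 mm diameter, top 62 mm above the bench. Origin: centre of the underside, z up along the thread axis.
- plug_top (a point): Centre of the top face of the plug, on the thread axis. The plug has a black knurled round head, 46 mm diameter, 28 mm high (grip it from above at any yaw; white line on top), over a steel screw going down into the boss. It only turns and moves up and down, weighs 0.16 to 0.26 kg and sinks by its own weight when let go. Not started at first: plug_top 113 to 116 mm above the pot's underside.
- plug_lift (a joint): Height of the plug, m, positive up; 0 = plug_top 114.6 mm above the pot's underside. Unstarted and turned backward it climbs (6 mm a turn) to 116 mm at the thread's start and there drops 6 mm, to 110 mm; closed fingers can carry it, so the drop may come only when they open. From the drop one turn forward leads to 104 mm; further backward it climbs again.
- plug_turn (a joint): Turning angle of the plug, rad, positive backward (anticlockwise from above), many turns, right-hand thread of 6 mm a turn, friction 0.03 N m. Starts between -0.3 and 0.3; the drop lies, unknown, 0.5 to 2.2 rad backward of the start position.
- vials: Bystander: blue block of amber vials, 70 x 110 x 42 mm, origin under its centre.
- jar: Bystander: amber jar, 64 mm diameter, 100 mm high, origin under its centre.
- spanner: Bystander: steel spanner lying on the bench.

How it is judged (in metres and radians):
On the way, in this order (a step that is already met when the one before it is completed fails the run):
1. the gauge needle stands on the zero mark (within 0.12 rad) at rest (value of joint zero_knob between -0.12 and 0.12 rad and velocity of joint zero_knob between -0.1 and 0.1 rad/s), for 0.2 s.
2. turned backward, the plug has dropped over the start of the thread (value of joint plug_turn above 0.4 rad and z of plug_top in the frame of pot below 0.1121 m), for 0.1 s.
At the end, for the whole second after the job is handed in: The needle is still within 0.12 rad of zero; the plug is one turn into its thread (top 104 mm above the pot's underside, within 2.1 mm, about a third of a turn), not turning, and the fingers hold it with more than 2 N (value of joint zero_knob between -0.12 and 0.12 rad and z of plug_top in the frame of pot between 0.1019 and 0.1061 m and contact force between the fingers and plug_turn above 2 N and velocity of joint plug_turn between -0.1 and 0.1 rad/s); the arm keeps its last pose, push and grip.
It fails at once if the plug is turned forward (more than 0.4 rad) before it has dropped (value of joint plug_turn below -0.7 rad and z of plug_top in the frame of pot above 0.1105 m).
It fails at once if the vials is shifted more than 40 mm or tipped (distance of vials from where it was at the start of the episode above 0.04 m or angle between vials's own z axis and vertical above 0.5 rad).
It fails at once if the jar is shifted more than 40 mm or tipped (distance of jar from where it was at the start of the episode above 0.04 m or angle between jar's own z axis and vertical above 0.5 rad).
It fails at once if the spanner is shifted more than 40 mm or tipped (distance of spanner from where it was at the start of the episode above 0.04 m or angle between spanner's own z axis and vertical above 0.5 rad).
It also fails if it takes over 72 s, if anything falls off the work surface, if the arm or the gripper's body presses on something with over 40 N, if the wrist force passes 120 N, or if a joint passes its speed limit or range.

## Robot

A 7-joint arm with a two-finger parallel gripper is mounted at the origin on the work surface. World frame = base frame: x ahead of the robot, y to its left, z up, the work surface at z = 0. Lengths are in m, angles in degrees, forces in N, time in s.
With the tool pointing down it reaches from about 0.4 to 0.85 m from the base axis. Payload 4.4 kg.
Tool frame: the origin (TCP) lies where the fingers leave the gripper's body, on its centre line; the fingertips stand 97 mm ahead of it and the grasp point (between the pads) lies 78 mm ahead of it (env.tcp_to_grasp is the distance from the TCP to the grasp point, in m); z points along the fingers, y is the direction in which the jaws open and shut (so a half turn about z gives the same grasp; the last joint's range is limited). The gripper opens to 94 mm and grips with 3 to 60 N. Pads are 16 mm wide; open, the fingers measure 119 mm over their backs; the gripper's body (75 mm by 177 mm) begins 78 mm behind the grasp point.
Start: joints at [-67.139, 36.005, 2.206, 86.941, -1.547, 57.084, -1.146], TCP at [0.291, 0.581, 0.303] pointing down, gripper open.
Joint ranges: [-175.42, 175.42], [-21.48, 121.26], [-71.46, 75.88], [10.55, 141.38], [-63.04, 243.04], [13.31, 113.54], [-168.57, 168.57]. Speed limits (degrees/s): [147.25, 147.25, 180, 180, 180, 180, 180].

## Interface

Orientations are given as [roll, pitch, yaw] about the fixed x, y, z axes, in that order (R = Rz(yaw) Ry(pitch) Rx(roll)).
In Python, from workcell import env gives the robot as it stands. The module is installed in compiled form; this text tells all that it offers.
- The arm moves only by the tool drive_tool, never from a script. Its argument "series" is a list of rows, each a list of 3 entries, a list of its own where there are three numbers: the opening, from 0 (shut) to 1 (fully open), then the shift along the tool's x, y, z in cm, then the turn about the tool's z in rad. In form: [[hand, [tx, ty, tz], turn], ...]. A call has 1 to 12 rows; each row is the pose to reach, as a shift and turn from the pose commanded when the call began, along the tool's axes at that moment; what a row does not reach only later rows make up. A row lasts 1/10 s, in which the tool goes at most 50 mm and 8.59 degrees, less where a joint would pass 70% of its speed; a pose out of reach is approached as far as the arm can. A call with a gripper value outside its range is refused whole. The fingers move at their own pace and stop on an object; "force" is the grip in N (left out, the last holds). Time passes only in rows, so rows that repeat a pose let the fingers close. It gives the time, the measured TCP pose, the force and the opening at its end, in the units of the state.
- env.observe(): the state, without advancing time (a new reading comes with each control period).
- env.camera(name): name is "scene" or "side" or "wrist"; returns a dict with "frame" (420x560x3 uint8, red, green, blue), "fov_y" (degrees; the focal length in pixels is half the picture's height over the tangent of half this angle, whatever the lens; pixels are square), "cx", "cy" (the principal point, pixels), "extrinsics" (4x4, takes a point from world to camera coordinates). Camera axes: x right, y down, z forward; pixel columns grow to the right and rows downward; lengths in m; the calibration is good to about 2 mm. A picture is of the moment at which its call begins. There is no depth.
- env.hand_in(): hands the job in, once; it reports no verdict.
The state is a dict: "time_s": time; "joint_pos": joint angles; "joint_velocities": joint speeds; "tau": joint torques, N m; "ee_pos": TCP position; "ee_rot": TCP orientation; "force": force on the tool from outside, world axes, zero at the start; "moment": the same for the moment, N m; "finger_gap": finger opening in m.
Only numpy, scipy, OpenCV 4.12 (cv2) and the standard library are available. Lean on these libraries where they do the work, as an engineer would, in place of code of your own. Each camera call takes 0.05 s, during which the arm holds its last target. There are 200 camera calls.

## Working session

There is one attempt and no reset: what is moved stays moved. The work goes in short steps, Python scripts to look and compute and a tool call to move; the robot and the scene stay as the last step left them, time stands still between calls to the robot, and variables do not carry over. Pictures are saved under pics/ and viewed, about 8 in all and at most 12, crops included, and the job is handed in when it is done.

Besides the shell and the picture viewer there is one more tool, called after ">>>" as name(argument=value, ...) on one line, values as JSON. drive_tool: Moves the arm, as the interface text tells. Its arguments: {"type":"object","properties":{"series":{"type":"array","items":{"type":"array"}},"force":{"type":"number"}},"required":["series"]}

```bash
mkdir -p pics; cat > h.py <<'E'
import numpy as np, cv2
from workcell import env
def shot(n,f):
    c=env.camera(n); cv2.imwrite('pics/'+f,c['frame'][:,:,::-1]); 
    np.savez('pics/'+f+'.npz',K=[c['fov_y'],c['cx'],c['cy']],T=c['extrinsics'],im=c['frame']); return c
def load(f): 
    d=np.load('pics/'+f+'.npz'); return dict(fov_y=d['K'][0],cx=d['K'][1],cy=d['K'][2],extrinsics=d['T'],frame=d['im'])
def ray(c,u,v):
    f=c['frame'].shape[0]/2/np.tan(np.radians(c['fov_y']/2)); T=np.array(c['extrinsics'])
    d=T[:3,:3].T@np.array([(u-c['cx'])/f,(v-c['cy'])/f,1]); o=-T[:3,:3].T@T[:3,3]; return o,d
def onz(c,u,v,z):
    o,d=ray(c,u,v); return o+d*(z-o[2])/d[2]
E
python3 - <<'E'
from h import *
for n in('scene','side','wrist'):
    c=shot(n,n+'0.png'); o,d=ray(c,280,210); print(n,c['fov_y'],c['cx'],c['cy'],o,d)
a=np.hstack([cv2.imread('pics/scene0.png'),cv2.imread('pics/side0.png')])
cv2.imwrite('pics/both.png',cv2.resize(a,(800,300)))
s=env.observe(); print(s)
E
```

```text
scene 47.0935055353981 279.6681802149564 209.623447438051 [ 1.10334406 -0.13509216  0.72301627] [-0.59160279  0.18944459 -0.78365679]
side 51.10443331652388 282.92620265135895 212.00575929265213 [ 0.21330005 -0.66825008  0.59048275] [ 0.45912149  0.7121308  -0.5311708 ]
wrist 64.32081998623438 279.70632152437554 206.5176404193595 [0.21662977 0.61944353 0.38456693] [ 0.2664036  -0.13474544 -0.95445392]
{'time_s': 0.15, 'joint_pos': array([-67.13863945,  36.0467622 ,   2.20335029,  86.9815056 ,
        -1.54528241,  57.08369425,  -1.14621023]), 'joint_velocities': array([-0.09504319, -0.09432559,  0.05433321, -0.13553439, -0.03574365,
        0.02478682,  0.09826734]), 'tau': array([ 2.27970566e-03, -5.50089777e+01,  1.14517227e+00, -1.86817503e+01,
       -5.20918763e-02,  2.08893983e-02,  7.65119398e-05]), 'ee_pos': array([0.29118097, 0.58073033, 0.30197263]), 'ee_rot': array([-1.79917747e+02,  2.03100054e-03,  1.53368903e+02]), 'force': array([-0.00084439, -0.65691951, -0.32431499]), 'moment': array([ 0.03518591, -0.00040667, -0.00353236]), 'finger_gap': 0.09398374152297585}
```

View pics/scene0.png

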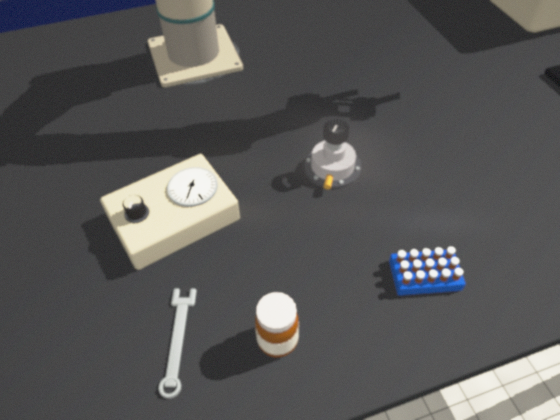

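View pics/side0.png

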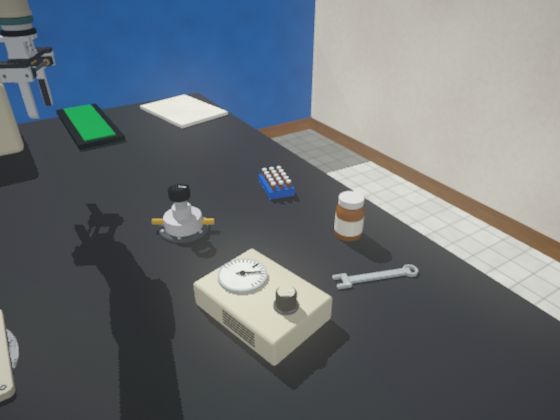

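Scene view: gauge at about (192,187), knob top at (134,203), plug top at (336,129), jar and spanner near the bottom. Side view: gauge (243,274), knob top (286,292), plug top (179,188).

```bash
python3 - <<'E'
from h import *
S=load('scene0.png');D=load('side0.png')
for n,z,a,b in(('gauge',.061,(192,187),(243,274)),('knob',.088,(134,203),(286,291)),('plug',.1146,(336,129),(179,188)),('jar',.1,(277,307),(351,199))):
    p=onz(S,*a,z);q=onz(D,*b,z); print(n,p.round(4),q.round(4))
for n,c,f in(('s',S,None),('d',D,None)):
    im=c['frame']; crop=im[150:260,90:250] if n=='s' else im[245:345,190:335]
    cv2.imwrite(f'pics/crop{n}.png',cv2.resize(crop[:,:,::-1],None,fx=4,fy=4,interpolation=cv2.INTER_CUBIC))
E
```

```text
gauge [ 0.4978 -0.1089  0.061 ] [ 0.4936 -0.1084  0.061 ]
knob [ 0.5241 -0.2119  0.088 ] [ 0.5187 -0.2136  0.088 ]
plug [0.4985 0.1722 0.1146] [0.4859 0.1668 0.1146]
jar [ 0.7979 -0.0461  0.1   ] [ 0.7931 -0.0562  0.1   ]
```

View pics/crops.png

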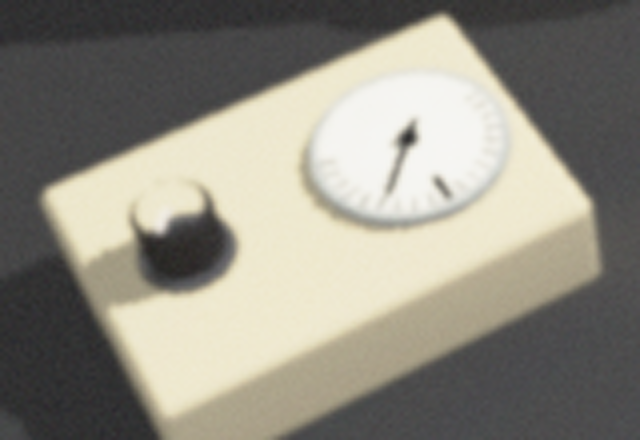

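>>> drive_tool(series=[[1, [-56, -60.5, 0], 0.87], [1, [-56, -60.5, 0], 0.87], [1, [-56, -60.5, 0], 0.87], [1, [-56, -60.5, 0], 0.87], [1, [-56, -60.5, 0], 0.87], [1, [-56, -60.5, 0], 0.87], [1, [-56, -60.5, 0], 0.87], [1, [-56, -60.5, 0], 0.87], [1, [-56, -60.5, 0], 0.87], [1, [-56, -60.5, 0], 0.87], [1, [-56, -60.5, 0], 0.87], [1, [-56, -60.5, 0], 0.87]])

```text
time_s: 1.35
ee_pos: [0.4584, 0.0029, 0.3027]
ee_rot: [180.0, -0.0, 103.5]
force: [0.8, -0.2, 0.0]
finger_gap: 0.0941
```

>>> drive_tool(series=[[1, [-21.5, 1, 0], 0], [1, [-21.5, 1, 0], 0], [1, [-21.5, 1, 0], 0], [1, [-21.5, 1, 0], 0], [1, [-21.5, 1, 0], 0], [1, [-21.5, 1, 0], 0], [1, [-21.5, 1, 0], 0]])

```text
time_s: 2.05
ee_pos: [0.5179, -0.2002, 0.3021]
ee_rot: [-179.9, -0.1, 103.6]
force: [-0.6, 0.1, -0.4]
finger_gap: 0.0941
```

```bash
cat >> h.py <<'E'
def state():
    s=env.observe(); print({k:np.round(s[k],3) for k in('time_s','joint_pos','ee_pos','ee_rot','force','moment','finger_gap')}); return s
def to(p,yaw):
    'tool shift (cm) and turn (rad) from measured pose to world TCP p, yaw deg'
    s=env.observe(); y=np.radians(s['ee_rot'][2]); d=np.array(p)-s['ee_pos']
    c,q=np.cos(y),np.sin(y)
    t=-(np.radians(yaw)-y); t=(t+np.pi)%(2*np.pi)-np.pi
    return np.round([100*(c*d[0]+q*d[1]),100*(q*d[0]-c*d[1]),-100*d[2],t],2)
E
python3 - <<'E'
from h import *
shot('wrist','w1.png'); state()
E
```

```text
{'time_s': np.float64(2.1), 'joint_pos': array([  5.463,  29.33 ,  19.207, 102.652, -12.229,  50.161,  43.948]), 'ee_pos': array([ 0.518, -0.199,  0.302]), 'ee_rot': array([-1.79961e+02, -1.37000e-01,  1.03667e+02]), 'force': array([-0.008,  0.902, -0.069]), 'moment': array([-0.024,  0.02 ,  0.033]), 'finger_gap': np.float64(0.094)}
```

View pics/w1.png

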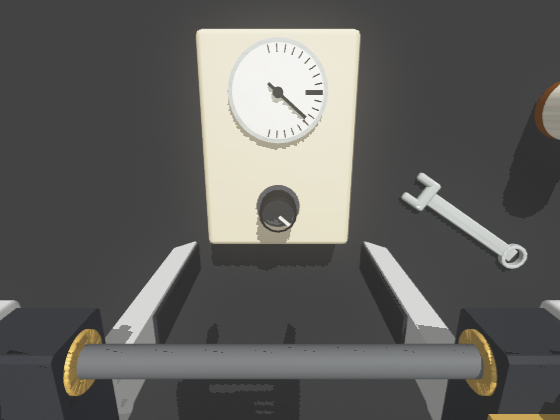

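Wrist view: gauge centre (278,92), needle tip (305,117), zero mark (314,92), knob top centre about (278,213) with its line to lower right.

```bash
python3 - <<'E'
from h import *
c=load('w1.png')
g=onz(c,278,92,.062);n=onz(c,305,117,.062);m=onz(c,314,92,.062);k=onz(c,278,213,.088)
a=lambda v:np.degrees(np.arctan2(v[1],v[0]))
print(g,k,np.linalg.norm(g-k),np.linalg.norm(n-g),np.linalg.norm(m-g))
A=a(n-g);M=a(m-g);print('needle',A,'mark',M,'cons yaw',a(g-k)-90, 'turn rad',np.radians(M-A))
K=[.52,-.213] if 0 else list(k[:2])
print(to(K+[.26],85), to(K+[.157],85))
E
```

```text
[ 0.49421714 -0.10547186  0.062     ] [ 0.51963976 -0.21042565  0.088     ] 0.11107477963255663 0.03353055474477357 0.03295903457468411
needle -27.65850814172711 mark 13.612884958782827 cons yaw 13.61630967091375 turn rad 0.7203216964887694
[-1.11 -0.1   4.23  0.33] [-1.11 -0.1  14.53  0.33]
```

>>> drive_tool(series=[[1, [-1.1, -0.1, 3], 0], [1, [-1.1, -0.1, 6], 0], [1, [-1.1, -0.1, 9], 0], [1, [-1.1, -0.1, 12], 0], [1, [-1.1, -0.1, 14], 0], [1, [-1.1, -0.1, 14.5], 0], [1, [-1.1, -0.1, 14.5], 0], [0, [-1.1, -0.1, 14.5], 0], [0, [-1.1, -0.1, 14.5], 0], [0, [-1.1, -0.1, 14.5], 0], [0, [-1.1, -0.1, 14.5], 0], [0, [-1.1, -0.1, 14.5], 0]], force=15)

```text
time_s: 3.3
ee_pos: [0.52, -0.213, 0.158]
ee_rot: [180.0, 0.0, 103.5]
force: [0.6, -0.3, 0.2]
finger_gap: 0.0573
```

>>> drive_tool(series=[[0, [0, 0, 0], 0], [0, [0, 0, 0], 0], [0, [0, 0, 0], 0]])

```text
time_s: 3.6
ee_pos: [0.519, -0.2131, 0.1576]
ee_rot: [-179.9, -0.0, 103.5]
force: [-1.1, 0.5, 1.0]
finger_gap: 0.0355
```

>>> drive_tool(series=[[0, [0, 0, 0], -0.1], [0, [0, 0, 0], -0.2], [0, [0, 0, 0], -0.3], [0, [0, 0, 0], -0.4], [0, [0, 0, 0], -0.5], [0, [0, 0, 0], -0.6], [0, [0, 0, 0], -0.68], [0, [0, 0, 0], -0.72], [0, [0, 0, 0], -0.72], [0, [0, 0, 0], -0.72], [0, [0, 0, 0], -0.72]])

```text
time_s: 4.7
ee_pos: [0.519, -0.2131, 0.1576]
ee_rot: [-179.9, -0.1, 144.7]
force: [-4.2, -1.3, 3.4]
finger_gap: 0.0356
```

```bash
python3 - <<'E'
from h import *
shot('wrist','w2.png'); state()
shot('scene','s2.png'); im=cv2.imread('pics/s2.png')[150:250,90:250]; im=cv2.resize(im,(672,420),interpolation=2)
cv2.imwrite('pics/c2.png',cv2.resize(np.hstack([cv2.imread('pics/w2.png'),im]),(800,273)))
E
```

```text
{'time_s': np.float64(4.75), 'joint_pos': array([ 17.504,  40.408,   2.993, 108.35 ,  -3.64 ,  31.432,  77.611]), 'ee_pos': array([ 0.519, -0.213,  0.158]), 'ee_rot': array([-1.79932e+02, -8.50000e-02,  1.44716e+02]), 'force': array([-4.604, -1.956,  4.216]), 'moment': array([-0.381,  1.193, -0.014]), 'finger_gap': np.float64(0.036)}
```

View pics/c2.png

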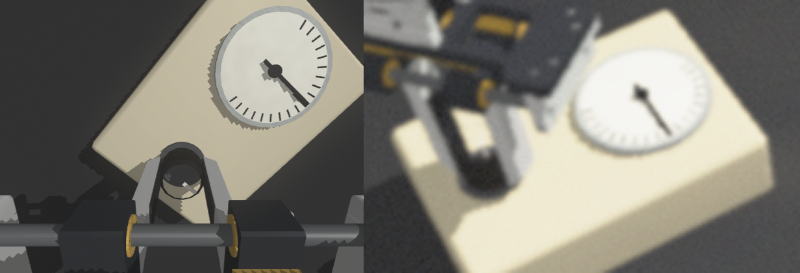

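The needle lies over the zero mark in both views, so I release, lift, and move to the plug.

>>> drive_tool(series=[[1, [0, 0, 0], 0], [1, [0, 0, 0], 0], [1, [0, 0, 0], 0], [1, [0, 0, 0], 0], [1, [0, 0, -1], 0], [1, [0, 0, -4], 0], [1, [0, 0, -8], 0], [1, [0, 0, -12], 0], [1, [0, 0, -13.5], 0], [1, [0, 0, -13.5], 0]])

```text
time_s: 5.8
ee_pos: [0.5213, -0.2134, 0.296]
ee_rot: [179.9, 0.4, 144.8]
force: [0.7, -0.2, 0.4]
finger_gap: 0.0942
```

```bash
python3 - <<'E'
from h import *
shot('wrist','w3.png'); state(); print(to([.492,.17,.292],20))
E
```

```text
{'time_s': np.float64(5.85), 'joint_pos': array([ 16.568,  29.298,   4.256, 102.025,  -2.79 ,  48.609,  76.895]), 'ee_pos': array([ 0.52 , -0.213,  0.294]), 'ee_rot': array([1.79945e+02, 1.61000e-01, 1.44774e+02]), 'force': array([ 0.925, -0.042, -0.301]), 'moment': array([-0.025, -0.04 , -0.038]), 'finger_gap': np.float64(0.094)}
[24.4  29.65  0.2   2.18]
```

View pics/w3.png

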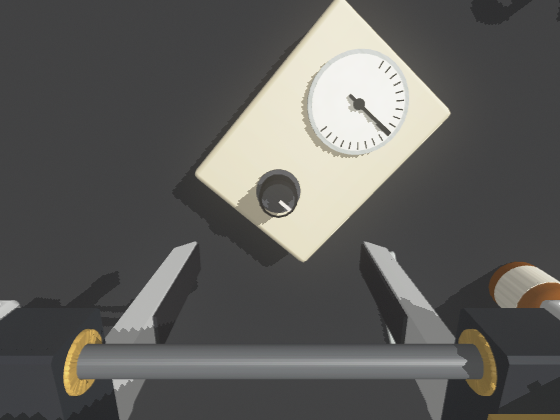

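Needle from (360,104) to (389,133), with the mark hidden under it: zero holds. Next to the plug.

>>> drive_tool(series=[[1, [24.4, 29.6, 0], 2.18], [1, [24.4, 29.6, 0], 2.18], [1, [24.4, 29.6, 0], 2.18], [1, [24.4, 29.6, 0], 2.18], [1, [24.4, 29.6, 0], 2.18], [1, [24.4, 29.6, 0], 2.18], [1, [24.4, 29.6, 0], 2.18], [1, [24.4, 29.6, 0], 2.18], [1, [24.4, 29.6, 0], 2.18], [1, [24.4, 29.6, 0], 2.18], [1, [24.4, 29.6, 0], 2.18], [1, [24.4, 29.6, 0], 2.18]])

```text
time_s: 7.05
ee_pos: [0.4904, 0.1696, 0.2911]
ee_rot: [-180.0, 0.2, 41.6]
force: [0.3, 0.2, -1.1]
finger_gap: 0.0936
```

```bash
python3 - <<'E'
from h import *
state(); print(to([.492,.17,.292],20))
E
```

```text
{'time_s': np.float64(7.05), 'joint_pos': array([-44.313,  29.469,  32.852, 108.997, -21.053,  47.762, -48.788]), 'ee_pos': array([0.49 , 0.17 , 0.291]), 'ee_rot': array([-1.79972e+02,  1.76000e-01,  4.16270e+01]), 'force': array([ 0.269,  0.205, -1.087]), 'moment': array([ 0.009,  0.072, -0.024]), 'finger_gap': np.float64(0.094)}
[ 0.15  0.08 -0.09  0.38]
```

>>> drive_tool(series=[[1, [0, 0, 0], 0.38], [1, [0, 0, 0], 0.38], [1, [0, 0, 0], 0.38], [1, [0, 0, 0], 0.38], [1, [0, 0, 0], 0.38]])

```text
time_s: 7.55
ee_pos: [0.4907, 0.1696, 0.2917]
ee_rot: [180.0, 0.1, 20.3]
force: [0.1, 0.6, 0.3]
finger_gap: 0.094
```

```bash
python3 - <<'E'
from h import *
shot('wrist','w4.png'); state()
E
```

```text
{'time_s': np.float64(7.6), 'joint_pos': array([-48.069,  30.869,  39.073, 109.032, -25.322,  49.041, -65.642]), 'ee_pos': array([0.491, 0.17 , 0.292]), 'ee_rot': array([1.79986e+02, 8.40000e-02, 2.02950e+01]), 'force': array([ 0.406, -0.481,  0.386]), 'moment': array([-0.051,  0.162,  0.   ]), 'finger_gap': np.float64(0.094)}
```

View pics/w4.png

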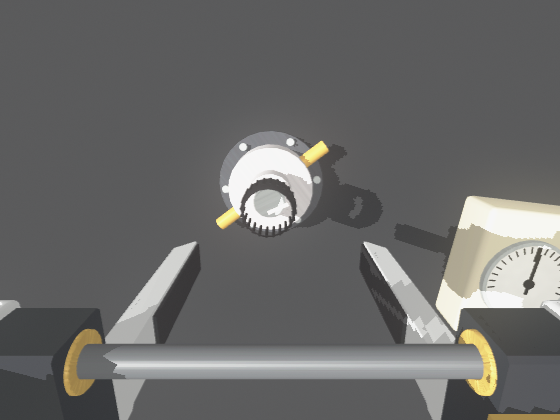

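Wrist view: plug head ring spans x 241-297, y 178-237 (centre about (269,208)); flange centre about (271,183).

```bash
python3 - <<'E'
from h import *
c=load('w4.png')
k=onz(c,269,208,.113);print(k,onz(c,271,183,.008),onz(c,241,208,.113)-onz(c,297,208,.113))
print(to([k[0],k[1],.178],20.3))
E
```

```text
[0.49249796 0.17975003 0.113     ] [0.48930723 0.17953224 0.008     ] [-0.01592496  0.04297938  0.        ]
[ 0.5 -0.9 11.4 -0. ]
```

>>> drive_tool(series=[[1, [0.4, -0.9, 2], 0], [1, [0.4, -0.9, 5], 0], [1, [0.4, -0.9, 8], 0], [1, [0.4, -0.9, 10.5], 0], [1, [0.4, -0.9, 11.4], 0], [1, [0.4, -0.9, 11.4], 0], [1, [0.4, -0.9, 11.4], 0]])

```text
time_s: 8.3
ee_pos: [0.4925, 0.1794, 0.1794]
ee_rot: [180.0, -0.1, 20.2]
force: [0.4, -0.5, 0.3]
finger_gap: 0.0942
```

```bash
python3 - <<'E'
from h import *
shot('wrist','p0.png'); state()
E
```

```text
{'time_s': np.float64(8.35), 'joint_pos': array([-42.826,  39.899,  30.553, 114.019, -34.52 ,  35.138, -58.951]), 'ee_pos': array([0.493, 0.179, 0.18 ]), 'ee_rot': array([-1.79997e+02, -1.11000e-01,  2.01940e+01]), 'force': array([ 0.444, -0.796, -0.023]), 'moment': array([-0.021,  0.135, -0.043]), 'finger_gap': np.float64(0.094)}
```

>>> drive_tool(series=[[0, [0, 0, 0], 0], [0, [0, 0, 0], 0], [0, [0, 0, 0], 0], [0, [0, 0, 0], 0], [0, [0, 0, 0], 0], [0, [0, 0, 0], 0], [0, [0, 0, 0], 0]], force=10)

```text
time_s: 9.05
ee_pos: [0.4918, 0.18, 0.1787]
ee_rot: [-180.0, 0.0, 20.2]
force: [-1.0, 0.9, 0.9]
finger_gap: 0.0454
```

```bash
python3 - <<'E'
from h import *
shot('wrist','p1.png'); state()
E
```

```text
{'time_s': np.float64(9.1), 'joint_pos': array([-42.827,  39.976,  30.468, 114.072, -34.575,  35.132, -58.946]), 'ee_pos': array([0.492, 0.18 , 0.179]), 'ee_rot': array([-1.79952e+02,  9.00000e-03,  2.02020e+01]), 'force': array([-0.207,  0.932,  1.409]), 'moment': array([ 0.364,  0.34 , -0.019]), 'finger_gap': np.float64(0.046)}
```

View pics/p1.png

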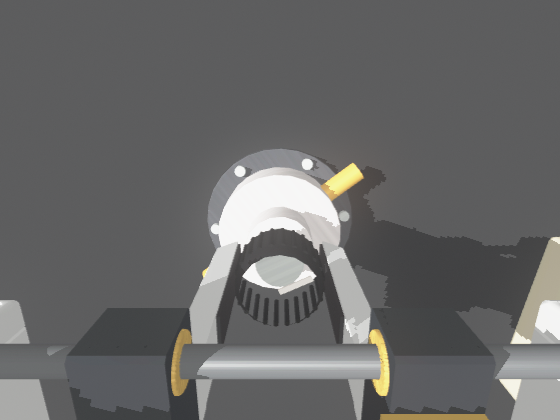

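Grip is centred on the head: gap 45 mm, line visible near (298,285). First backward stroke.

>>> drive_tool(series=[[0, [0, 0, 0], -0.1], [0, [0, 0, -0.02], -0.2], [0, [0, 0, -0.03], -0.3], [0, [0, 0, -0.04], -0.4], [0, [0, 0, -0.05], -0.5], [0, [0, 0, -0.05], -0.5], [0, [0, 0, -0.05], -0.5]])

```text
time_s: 9.8
ee_pos: [0.4911, 0.1809, 0.1792]
ee_rot: [-179.8, -0.0, 48.8]
force: [-2.9, 4.9, 2.3]
finger_gap: 0.0459
```

```bash
python3 - <<'E'
from h import *
shot('wrist','q1.png'); state()
E
```

```text
{'time_s': np.float64(9.85), 'joint_pos': array([-37.975,  38.238,  22.485, 113.926, -26.163,  32.839, -38.761]), 'ee_pos': array([0.491, 0.181, 0.179]), 'ee_rot': array([-1.79844e+02, -1.10000e-02,  4.87600e+01]), 'force': array([-2.773,  5.018,  3.222]), 'moment': array([1.155, 0.895, 0.068]), 'finger_gap': np.float64(0.046)}
```

>>> drive_tool(series=[[0.7, [0, 0, 0], 0], [0.7, [0, 0, 0], 0], [0.7, [0, 0, 0], 0], [0.7, [0, 0, 0], 0], [0.7, [0, 0, 0], 0]])

```text
time_s: 10.35
ee_pos: [0.4921, 0.1791, 0.1791]
ee_rot: [180.0, 0.0, 48.8]
force: [-0.1, 0.3, -0.8]
finger_gap: 0.0657
```

```bash
cat >> h.py <<'E'
def band(c):
    'rows of the head front knurl: bottom edge of dark head in the middle columns, sub-pixel via vertical profile; and shift p->q'
    return cv2.cvtColor(c['frame'],cv2.COLOR_RGB2GRAY).astype(np.float32)[225:335,258:302]
def shift(a,b):
    A,B=band(load(a)),band(load(b)); best=[]
    T=A[15:-15]; r=cv2.matchTemplate(B,T,cv2.TM_CCOEFF_NORMED).ravel(); return int(r.argmax())-15,round(float(r.max()),3),round(float(r[15]),3)
E
python3 - <<'E'
from h import *
shot('wrist','q1o.png'); state()
print(shift('p0.png','p1.png'),shift('p1.png','q1.png'),shift('q1.png','q1o.png'))
ims=[cv2.imread(f'pics/{f}.png')[210:340,215:345] for f in('p0','p1','q1','q1o')]
cv2.imwrite('pics/m1.png',cv2.resize(np.hstack(ims),(800,200)))
E
```

```text
{'time_s': np.float64(10.4), 'joint_pos': array([-37.915,  38.26 ,  22.582, 113.931, -26.049,  32.735, -38.666]), 'ee_pos': array([0.492, 0.179, 0.179]), 'ee_rot': array([1.79983e+02, 9.00000e-03, 4.88130e+01]), 'force': array([-0.047,  0.006,  0.146]), 'moment': array([-0.091,  0.092, -0.038]), 'finger_gap': np.float64(0.066)}
(0, 0.951, 0.951) (-1, 0.947, 0.934) (-2, 0.869, 0.847)
```

View pics/m1.png

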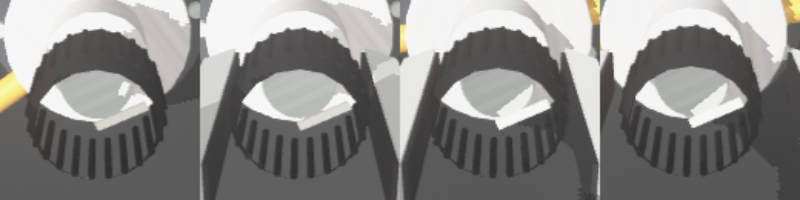

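No drop yet (the head is at the same place). I correct the 2 mm sideways offset and do the second stroke.

>>> drive_tool(series=[[0.7, [0, -0.2, 0], 0], [0, [0, -0.2, 0], 0], [0, [0, -0.2, 0], 0], [0, [0, -0.2, 0], 0], [0, [0, -0.2, 0], 0], [0, [0, -0.2, -0.01], -0.1], [0, [0, -0.2, -0.02], -0.2], [0, [0, -0.2, -0.03], -0.3], [0, [0, -0.2, -0.04], -0.4], [0, [0, -0.2, -0.05], -0.5], [0, [0, -0.2, -0.05], -0.5], [0, [0, -0.2, -0.05], -0.5]])

```text
time_s: 11.6
ee_pos: [0.4895, 0.1814, 0.1796]
ee_rot: [-179.9, -0.0, 77.4]
force: [-2.9, 3.4, 2.8]
finger_gap: 0.0458
```

```bash
python3 - <<'E'
from h import *
shot('wrist','q2.png'); state()
E
```

```text
{'time_s': np.float64(11.65), 'joint_pos': array([-33.061,  36.973,  14.593, 113.948, -17.146,  31.223, -19.1  ]), 'ee_pos': array([0.489, 0.181, 0.18 ]), 'ee_rot': array([-1.79874e+02, -5.00000e-03,  7.74160e+01]), 'force': array([-3.528,  3.079,  3.889]), 'moment': array([ 0.569,  1.128, -0.007]), 'finger_gap': np.float64(0.046)}
```

>>> drive_tool(series=[[0.7, [0, 0, 0], 0], [0.7, [0, 0, 0], 0], [0.7, [0, 0, 0], 0], [0.7, [0, 0, 0], 0], [0.7, [0, 0, 0], 0]])

```text
time_s: 12.15
ee_pos: [0.4907, 0.1806, 0.1797]
ee_rot: [180.0, 0.0, 77.5]
force: [-0.3, 0.4, 0.3]
finger_gap: 0.0655
```

```bash
python3 - <<'E'
from h import *
shot('wrist','q2o.png'); state()
print(shift('q1.png','q2.png'),shift('q2.png','q2o.png'),shift('q1o.png','q2o.png'))
def head(f):
    im=load(f)['frame']; g=cv2.cvtColor(im,cv2.COLOR_RGB2GRAY); col=g[200:345,270:290].mean(1)
    r=np.arange(200,345); d=r[col<60]; return d.min(),d.max(),col[[0,-1]].round()
for f in('q1o','q2','q2o'): print(f,head(f+'.png'))
E
```

```text
{'time_s': np.float64(12.2), 'joint_pos': array([-33.015,  36.991,  14.638, 113.905, -17.075,  31.124, -19.033]), 'ee_pos': array([0.491, 0.181, 0.18 ]), 'ee_rot': array([1.79978e+02, 6.00000e-03, 7.74690e+01]), 'force': array([0.57 , 0.31 , 1.061]), 'moment': array([-0.047,  0.051,  0.045]), 'finger_gap': np.float64(0.066)}
(-2, 0.945, 0.886) (-2, 0.918, 0.891) (-1, 0.947, 0.911)Traceback (most recent call last):
  File "<stdin>", line 7, in <module>
  File "<stdin>", line 6, in head
    return umr_minimum(a, axis, None, out, keepdims, initial, where)
ValueError: zero-size array to reduction operation minimum which has no identity
```

No drop yet; third stroke.

>>> drive_tool(series=[[0.7, [0, -0.15, 0], 0], [0, [0, -0.15, 0], 0], [0, [0, -0.15, 0], 0], [0, [0, -0.15, 0], 0], [0, [0, -0.15, 0], 0], [0, [0, -0.15, -0.01], -0.1], [0, [0, -0.15, -0.02], -0.2], [0, [0, -0.15, -0.03], -0.3], [0, [0, -0.15, -0.04], -0.4], [0, [0, -0.15, -0.04], -0.4], [0, [0, -0.15, -0.04], -0.4]])

```text
time_s: 13.3
ee_pos: [0.4882, 0.1812, 0.18]
ee_rot: [-179.9, -0.0, 100.3]
force: [-3.2, 0.0, 1.8]
finger_gap: 0.0457
```

```bash
python3 - <<'E'
from h import *
shot('wrist','q3.png'); state()
E
```

```text
{'time_s': np.float64(13.35), 'joint_pos': array([-28.962,  36.284,   8.271, 114.007,  -9.734,  30.444,  -3.548]), 'ee_pos': array([0.488, 0.181, 0.18 ]), 'ee_rot': array([-1.79908e+02, -1.20000e-02,  1.00311e+02]), 'force': array([-2.67 , -0.314,  2.873]), 'moment': array([0.062, 0.739, 0.024]), 'finger_gap': np.float64(0.045)}
```

>>> drive_tool(series=[[0.7, [0, 0, 0], 0], [0.7, [0, 0, 0], 0], [0.7, [0, 0, 0], 0], [0.7, [0, 0, 0], 0], [0.7, [0, 0, 0], 0]])

```text
time_s: 13.85
ee_pos: [0.4892, 0.1811, 0.1801]
ee_rot: [180.0, 0.0, 100.4]
force: [-1.1, -0.2, 0.9]
finger_gap: 0.0658
```

```bash
python3 - <<'E'
from h import *
shot('wrist','q3o.png'); state()
print(shift('q2.png','q3.png'),shift('q3.png','q3o.png'),shift('q2o.png','q3o.png'))
ims=[cv2.imread(f'pics/{f}.png')[210:340,215:345] for f in('q2','q2o','q3','q3o')]
cv2.imwrite('pics/m3.png',cv2.resize(np.hstack(ims),(800,200)))
E
```

```text
{'time_s': np.float64(13.9), 'joint_pos': array([-28.936,  36.29 ,   8.273, 113.966,  -9.687,  30.374,  -3.481]), 'ee_pos': array([0.489, 0.181, 0.18 ]), 'ee_rot': array([1.79986e+02, 2.00000e-03, 1.00394e+02]), 'force': array([-0.   ,  0.364,  0.227]), 'moment': array([-0.109,  0.032,  0.05 ]), 'finger_gap': np.float64(0.066)}
(-1, 0.964, 0.944) (-1, 0.959, 0.943) (0, 0.936, 0.936)
```

No drop after 1.4 rad; fourth stroke.

>>> drive_tool(series=[[0.7, [0, -0.1, 0], 0], [0, [0, -0.1, 0], 0], [0, [0, -0.1, 0], 0], [0, [0, -0.1, 0], 0], [0, [0, -0.1, 0], 0], [0, [0, -0.1, -0.01], -0.1], [0, [0, -0.1, -0.02], -0.2], [0, [0, -0.1, -0.03], -0.3], [0, [0, -0.1, -0.04], -0.4], [0, [0, -0.1, -0.04], -0.4], [0, [0, -0.1, -0.04], -0.4]])

```text
time_s: 15.0
ee_pos: [0.4874, 0.1808, 0.1804]
ee_rot: [-179.9, -0.0, 123.2]
force: [-2.5, -0.5, 2.3]
finger_gap: 0.046
```

```bash
python3 - <<'E'
from h import *
shot('wrist','q4.png'); state()
E
```

```text
{'time_s': np.float64(15.05), 'joint_pos': array([-24.731,  35.893,   1.929, 114.021,  -2.265,  30.196,  12.005]), 'ee_pos': array([0.487, 0.181, 0.18 ]), 'ee_rot': array([-1.79927e+02, -2.10000e-02,  1.23214e+02]), 'force': array([-2.536, -0.759,  0.983]), 'moment': array([-0.173,  0.569,  0.012]), 'finger_gap': np.float64(0.046)}
```

>>> drive_tool(series=[[0.7, [0, 0, 0], 0], [0.7, [0, 0, 0], 0], [0.7, [0, 0, 0], 0], [0.7, [0, 0, 0], 0], [0.7, [0, 0, 0], 0]])

```text
time_s: 15.55
ee_pos: [0.4881, 0.181, 0.1805]
ee_rot: [180.0, 0.0, 123.3]
force: [0.2, -1.2, -0.3]
finger_gap: 0.0654
```

```bash
python3 - <<'E'
from h import *
shot('wrist','q4o.png'); state()
print(shift('q3.png','q4.png'),shift('q4.png','q4o.png'),shift('q3o.png','q4o.png'))
ims=[cv2.imread(f'pics/{f}.png')[210:340,215:345] for f in('q3','q3o','q4','q4o')]
cv2.imwrite('pics/m4.png',cv2.resize(np.hstack(ims),(800,200)))
E
```

```text
{'time_s': np.float64(15.6), 'joint_pos': array([-24.718,  35.9  ,   1.908, 113.978,  -2.227,  30.145,  12.073]), 'ee_pos': array([0.488, 0.181, 0.18 ]), 'ee_rot': array([1.79991e+02, 2.00000e-03, 1.23320e+02]), 'force': array([-1.326,  0.037, -0.081]), 'moment': array([-0.031,  0.033,  0.006]), 'finger_gap': np.float64(0.066)}
(0, 0.955, 0.955) (-1, 0.956, 0.95) (0, 0.953, 0.953)
```

View pics/m4.png

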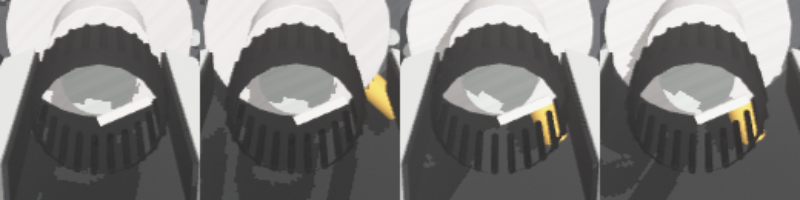

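The head's line turns with the tool and the height is unchanged: no drop after 1.8 rad. Fifth stroke.

>>> drive_tool(series=[[0.7, [0, -0.1, 0], 0], [0, [0, -0.1, 0], 0], [0, [0, -0.1, 0], 0], [0, [0, -0.1, 0], 0], [0, [0, -0.1, 0], 0], [0, [0, -0.1, -0.01], -0.1], [0, [0, -0.1, -0.02], -0.2], [0, [0, -0.1, -0.03], -0.3], [0, [0, -0.1, -0.04], -0.4], [0, [0, -0.1, -0.04], -0.45], [0, [0, -0.1, -0.04], -0.45], [0, [0, -0.1, -0.04], -0.45]])

```text
time_s: 16.8
ee_pos: [0.4868, 0.18, 0.1806]
ee_rot: [-179.9, -0.0, 149.0]
force: [-0.3, -0.6, -2.7]
finger_gap: 0.0457
```

```bash
python3 - <<'E'
from h import *
shot('wrist','q5.png'); state()
E
```

```text
{'time_s': np.float64(16.85), 'joint_pos': array([-19.874,  35.827,  -5.25 , 114.004,   6.077,  30.487,  29.665]), 'ee_pos': array([0.487, 0.18 , 0.181]), 'ee_rot': array([-1.79944e+02, -2.90000e-02,  1.49045e+02]), 'force': array([-0.117, -0.181, -3.409]), 'moment': array([-0.191,  0.118,  0.085]), 'finger_gap': np.float64(0.046)}
```

>>> drive_tool(series=[[0.7, [0, 0, 0], 0], [0.7, [0, 0, 0], 0], [0.7, [0, 0, 0], 0], [0.7, [0, 0, 0], 0], [0.7, [0, 0, 0], 0]])

```text
time_s: 17.35
ee_pos: [0.4873, 0.1805, 0.181]
ee_rot: [180.0, 0.0, 149.1]
force: [-0.2, -0.7, -0.1]
finger_gap: 0.0658
```

```bash
python3 - <<'E'
from h import *
shot('wrist','q5o.png'); state()
print(shift('q4.png','q5.png'),shift('q5.png','q5o.png'),shift('q4o.png','q5o.png'))
ims=[cv2.imread(f'pics/{f}.png')[210:340,215:345] for f in('q4','q4o','q5','q5o')]
cv2.imwrite('pics/m5.png',cv2.resize(np.hstack(ims),(800,200)))
E
```

```text
{'time_s': np.float64(17.4), 'joint_pos': array([-19.868,  35.8  ,  -5.282, 113.976,   6.09 ,  30.469,  29.704]), 'ee_pos': array([0.487, 0.181, 0.181]), 'ee_rot': array([1.79988e+02, 4.00000e-03, 1.49113e+02]), 'force': array([-0.69 ,  0.305, -1.065]), 'moment': array([-0.044, -0.015,  0.009]), 'finger_gap': np.float64(0.066)}
(0, 0.821, 0.821) (-5, 0.885, 0.769) (-3, 0.77, 0.726)
```

View pics/m5.png

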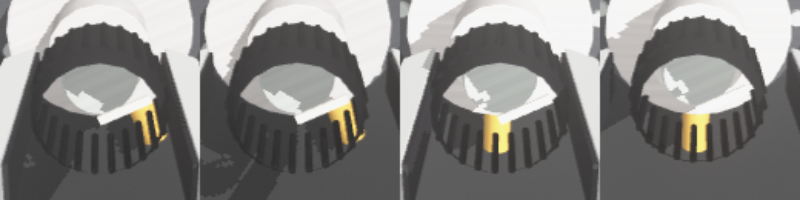

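The last panel shows the head dropped and smaller after opening (and 3 N had been carried just before). The drop is done. Now forward, in three strokes of 2.15 rad, lowering 2 mm each.

>>> drive_tool(series=[[0.7, [0, 0, 0.25], 0], [0.7, [0, 0, 0.5], 0], [0, [0, 0, 0.5], 0], [0, [0, 0, 0.5], 0], [0, [0, 0, 0.5], 0], [0, [0, 0, 0.5], 0], [0, [0, 0, 0.5], 0], [0, [0, 0, 0.51], 0.13], [0, [0, 0, 0.52], 0.26], [0, [0, 0, 0.54], 0.39], [0, [0, 0, 0.55], 0.52], [0, [0, 0, 0.56], 0.65]], force=15)

```text
time_s: 18.6
ee_pos: [0.4874, 0.1807, 0.1753]
ee_rot: [179.9, -0.0, 111.6]
force: [-0.7, 0.3, -1.4]
finger_gap: 0.0456
```

>>> drive_tool(series=[[0, [0, 0, 0.01], 0.13], [0, [0, 0, 0.03], 0.26], [0, [0, 0, 0.04], 0.39], [0, [0, 0, 0.05], 0.52], [0, [0, 0, 0.06], 0.65], [0, [0, 0, 0.08], 0.78], [0, [0, 0, 0.09], 0.91], [0, [0, 0, 0.1], 1.04], [0, [0, 0, 0.11], 1.17], [0, [0, 0, 0.13], 1.3], [0, [0, 0, 0.14], 1.43], [0, [0, 0, 0.14], 1.5]])

```text
time_s: 19.8
ee_pos: [0.4887, 0.18, 0.1739]
ee_rot: [179.8, -0.2, 25.7]
force: [2.9, -1.5, -2.6]
finger_gap: 0.0456
```

```bash
python3 - <<'E'
from h import *
state()
E
```

```text
{'time_s': np.float64(19.8), 'joint_pos': array([-42.14 ,  39.887,  28.883, 114.795, -33.835,  33.518, -54.369]), 'ee_pos': array([0.489, 0.18 , 0.174]), 'ee_rot': array([ 1.79843e+02, -1.64000e-01,  2.56890e+01]), 'force': array([ 2.853, -1.48 , -2.589]), 'moment': array([-0.545, -0.561,  0.021]), 'finger_gap': np.float64(0.046)}
```

Stroke 1 done (2.15 rad). Open and go back.

>>> drive_tool(series=[[0, [0, 0, 0], 0], [0.75, [0, 0, 0], 0], [0.75, [0, 0, 0], 0], [0.75, [0, 0, 0], 0], [0.75, [0, 0, 0], 0], [0.75, [0, 0, 0], -0.14], [0.75, [0, 0, 0], -0.28], [0.75, [0, 0, 0], -0.42], [0.75, [0, 0, 0], -0.56], [0.75, [0, 0, 0], -0.7], [0.75, [0, 0, 0], -0.84], [0.75, [0, 0, 0], -0.95]])

```text
time_s: 21.0
ee_pos: [0.487, 0.1804, 0.174]
ee_rot: [-180.0, -0.0, 80.7]
force: [-0.5, -0.7, -0.4]
finger_gap: 0.0703
```

>>> drive_tool(series=[[0.75, [0, 0, 0], -0.14], [0.75, [0, 0, 0], -0.28], [0.75, [0, 0, 0], -0.42], [0.75, [0, 0, 0], -0.56], [0.75, [0, 0, 0], -0.7], [0.75, [0, 0, 0], -0.84], [0.75, [0, 0, 0], -0.98], [0.75, [0, 0, 0], -1.12], [0.75, [0, 0, 0], -1.2], [0.75, [0, 0, 0], -1.2]])

```text
time_s: 22.0
ee_pos: [0.4871, 0.1802, 0.1739]
ee_rot: [180.0, -0.0, 149.1]
force: [-0.0, 0.4, -0.7]
finger_gap: 0.0701
```

```bash
python3 - <<'E'
from h import *
shot('wrist','f1.png'); state()
E
```

```text
{'time_s': np.float64(22.05), 'joint_pos': array([-19.956,  36.477,  -5.11 , 114.238,   6.128,  29.543,  29.593]), 'ee_pos': array([0.487, 0.18 , 0.174]), 'ee_rot': array([ 1.79997e+02, -1.90000e-02,  1.48999e+02]), 'force': array([0.647, 0.818, 0.744]), 'moment': array([-0.013, -0.044,  0.004]), 'finger_gap': np.float64(0.07)}
```

>>> drive_tool(series=[[0, [0, 0, 0], 0], [0, [0, 0, 0], 0], [0, [0, 0, 0], 0], [0, [0, 0, 0], 0], [0, [0, 0, 0], 0], [0, [0, 0, 0], 0], [0, [0, 0, 0.01], 0.13], [0, [0, 0, 0.02], 0.26], [0, [0, 0, 0.04], 0.39], [0, [0, 0, 0.05], 0.52], [0, [0, 0, 0.06], 0.65]])

```text
time_s: 23.15
ee_pos: [0.4876, 0.1806, 0.1734]
ee_rot: [179.9, -0.0, 111.6]
force: [0.4, -0.4, -0.3]
finger_gap: 0.0458
```

>>> drive_tool(series=[[0, [0, 0, 0.01], 0.13], [0, [0, 0, 0.03], 0.26], [0, [0, 0, 0.04], 0.39], [0, [0, 0, 0.05], 0.52], [0, [0, 0, 0.06], 0.65], [0, [0, 0, 0.08], 0.78], [0, [0, 0, 0.09], 0.91], [0, [0, 0, 0.1], 1.04], [0, [0, 0, 0.11], 1.17], [0, [0, 0, 0.13], 1.3], [0, [0, 0, 0.14], 1.43], [0, [0, 0, 0.14], 1.5]])

```text
time_s: 24.35
ee_pos: [0.4887, 0.1798, 0.1721]
ee_rot: [179.8, -0.2, 25.7]
force: [2.7, -2.5, -1.4]
finger_gap: 0.0453
```

>>> drive_tool(series=[[0, [0, 0, 0], 0], [0.75, [0, 0, 0], 0], [0.75, [0, 0, 0], 0], [0.75, [0, 0, 0], 0], [0.75, [0, 0, 0], 0], [0.75, [0, 0, 0], -0.14], [0.75, [0, 0, 0], -0.28], [0.75, [0, 0, 0], -0.42], [0.75, [0, 0, 0], -0.56], [0.75, [0, 0, 0], -0.7], [0.75, [0, 0, 0], -0.84], [0.75, [0, 0, 0], -0.95]])

```text
time_s: 25.55
ee_pos: [0.487, 0.1804, 0.1719]
ee_rot: [-180.0, -0.0, 80.7]
force: [0.3, -0.5, 0.3]
finger_gap: 0.0706
```

>>> drive_tool(series=[[0.75, [0, 0, 0], -0.14], [0.75, [0, 0, 0], -0.28], [0.75, [0, 0, 0], -0.42], [0.75, [0, 0, 0], -0.56], [0.75, [0, 0, 0], -0.7], [0.75, [0, 0, 0], -0.84], [0.75, [0, 0, 0], -0.98], [0.75, [0, 0, 0], -1.12], [0.75, [0, 0, 0], -1.2], [0.75, [0, 0, 0], -1.2]])

```text
time_s: 26.55
ee_pos: [0.4871, 0.1802, 0.1719]
ee_rot: [180.0, -0.0, 149.1]
force: [-0.1, -0.1, -0.5]
finger_gap: 0.0706
```

```bash
python3 - <<'E'
from h import *
shot('wrist','f2.png'); state()
E
```

```text
{'time_s': np.float64(26.6), 'joint_pos': array([-20.022,  36.674,  -5.017, 114.308,   6.096,  29.27 ,  29.626]), 'ee_pos': array([0.487, 0.18 , 0.172]), 'ee_rot': array([ 1.79996e+02, -1.90000e-02,  1.48998e+02]), 'force': array([-1.308, -0.618,  0.115]), 'moment': array([-0.007,  0.   ,  0.027]), 'finger_gap': np.float64(0.071)}
```

Final stroke, keeping the grip at 15 N, then one composite check picture.

>>> drive_tool(series=[[0, [0, 0, 0], 0], [0, [0, 0, 0], 0], [0, [0, 0, 0], 0], [0, [0, 0, 0], 0], [0, [0, 0, 0], 0], [0, [0, 0, 0], 0], [0, [0, 0, 0.01], 0.13], [0, [0, 0, 0.02], 0.26], [0, [0, 0, 0.04], 0.39], [0, [0, 0, 0.05], 0.52], [0, [0, 0, 0.06], 0.65]])

```text
time_s: 27.7
ee_pos: [0.4876, 0.1805, 0.1713]
ee_rot: [179.9, 0.0, 111.6]
force: [0.4, 0.8, -0.8]
finger_gap: 0.0453
```

>>> drive_tool(series=[[0, [0, 0, 0.01], 0.13], [0, [0, 0, 0.03], 0.26], [0, [0, 0, 0.04], 0.39], [0, [0, 0, 0.05], 0.52], [0, [0, 0, 0.06], 0.65], [0, [0, 0, 0.08], 0.78], [0, [0, 0, 0.09], 0.91], [0, [0, 0, 0.1], 1.04], [0, [0, 0, 0.11], 1.17], [0, [0, 0, 0.13], 1.3], [0, [0, 0, 0.14], 1.43], [0, [0, 0, 0.14], 1.48]])

```text
time_s: 28.9
ee_pos: [0.4886, 0.1798, 0.17]
ee_rot: [179.8, -0.1, 26.8]
force: [3.1, -1.5, -2.2]
finger_gap: 0.0455
```

>>> drive_tool(series=[[0, [0, 0, 0], 0], [0, [0, 0, 0], 0], [0, [0, 0, 0], 0], [0, [0, 0, 0], 0], [0, [0, 0, 0], 0]])

```text
time_s: 29.4
ee_pos: [0.4884, 0.1797, 0.1701]
ee_rot: [179.9, -0.1, 27.1]
force: [3.7, -3.3, -2.4]
finger_gap: 0.0457
```

```bash
python3 - <<'E'
from h import *
shot('wrist','f3.png'); state(); shot('scene','s3.png'); shot('side','d3.png')
cr=lambda f:cv2.resize(cv2.imread(f'pics/{f}.png')[210:340,215:345],(200,200))
top=np.hstack([cr(f) for f in('q5o','f1','f2','f3')])
s=cv2.resize(cv2.imread('pics/s3.png')[145:225,150:256],(400,300),interpolation=2)
d=cv2.resize(cv2.imread('pics/d3.png')[245:335,190:310],(400,300),interpolation=2)
cv2.imwrite('pics/fin.png',np.vstack([top,np.hstack([s,d])]))
E
```

```text
{'time_s': np.float64(29.45), 'joint_pos': array([-41.776,  40.171,  28.383, 114.943, -34.047,  33.024, -52.774]), 'ee_pos': array([0.488, 0.18 , 0.17 ]), 'ee_rot': array([ 1.7989e+02, -1.2900e-01,  2.7081e+01]), 'force': array([ 4.475, -3.129, -2.704]), 'moment': array([-1.029, -1.119, -0.01 ]), 'finger_gap': np.float64(0.046)}
```

View pics/fin.png

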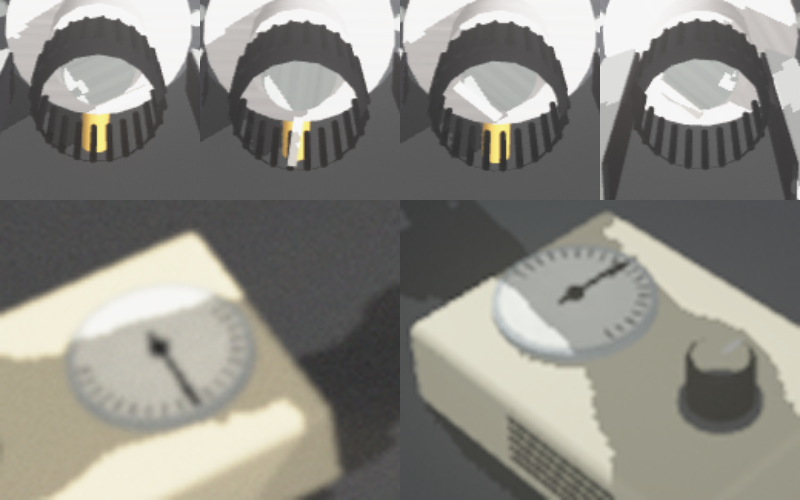

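```bash
python3 - <<'E'
from h import *
print(shift('f1.png','f2.png'),shift('f2.png','f3.png')); print(env.hand_in())
E
```

```text
(1, 0.855, 0.851) (0, 0.803, 0.803)
the job is handed in; nothing more can be done
None
```

I zeroed the leak tester, found the plug's thread and turned the plug one turn in. I handed the job in at about 29.5 s with the gripper still closed on the plug.

- **Zero knob:** I turned it 0.72 rad anticlockwise. The wrist view after release and the last scene and side views all show the needle covering the zero mark.
- **Finding the thread:** I turned the plug backward in five strokes, 2.25 rad in all, opening the fingers after each. The drop came on the fifth opening: the fingers were carrying about 3 N just before it, and the head then shifted about 5 pixels and looked smaller.
- **Turning in:** I turned the plug forward 6.43 rad in three strokes, lowering the gripper 2 mm with each. That is one turn plus about 0.15 rad to allow for overshoot past the drop. The head kept the same place relative to the gripper to within 1 pixel, which fits a top height of about 104 mm.

**Last checks:**
- The jaws stood 46 mm apart on the plug, with the grip set to 15 N.
- There was a small sideways load of about 5 N, because the gripper sat roughly 1 mm off the plug's axis.
- I did not measure the plug's final height directly; it comes from the turn count and the wrist pictures.
- I did not look at the vials, jar or spanner again at the end. The arm stayed well clear of them.

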